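Fill the ball carrier of a film rewind plate

TASK

The ball carrier of this film rewind plate has four wells and only one of them holds its bearing ball. Take the three loose steel balls out of the film-can lid and set them one per well into the three empty wells, placing each at its well rather than dropping it from a height, so that all four wells end with one ball each. Leave the small brass bush in the lid.

Things in the scene. Friction and masses are not known exactly. Their poses are not given: they have to be found in the camera images.
- carrier: ball carrier, fixed to the table: flat dark steel disc 200 mm in diameter and 4 mm thick with a low steel stub at its centre (16 mm diameter, top 14 mm above the table) and four equal raised aluminium rings, the wells, at 70 mm from its centre along its own +x, +y, -x and -y. Origin at the centre of its underside, on the table; z up. It may stand at the left or the right, turned any way
- well0 (a point): well 0 of the carrier: middle of the mouth of a raised aluminium ring (outer diameter 40 mm, bore 26 mm, its top 12 mm above the table and 8 mm above the disc). A ball rests on the rim of the bore, with its centre about 9 to 10 mm above this point
- well1 (a point): well 1 of the carrier: middle of the mouth of a raised aluminium ring (outer diameter 40 mm, bore 26 mm, its top 12 mm above the table and 8 mm above the disc). A ball rests on the rim of the bore, with its centre about 9 to 10 mm above this point
- well2 (a point): well 2 of the carrier: middle of the mouth of a raised aluminium ring (outer diameter 40 mm, bore 26 mm, its top 12 mm above the table and 8 mm above the disc). A ball rests on the rim of the bore, with its centre about 9 to 10 mm above this point
- well3 (a point): well 3 of the carrier: middle of the mouth of a raised aluminium ring (outer diameter 40 mm, bore 26 mm, its top 12 mm above the table and 8 mm above the disc). A ball rests on the rim of the bore, with its centre about 9 to 10 mm above this point
- can_lid: shallow round film-can lid, open upward, fixed to the table, aluminium with a dark rubber lining: outer diameter 230 mm, wall 3 mm thick, rim 12 mm above the table, lined floor 5 mm above the table. Origin at the centre of its underside. It stands on the other side from the carrier, turned any way
- ball0: bearing ball, plain polished steel, 32 mm diameter, about 130 g; origin at its centre. All four balls are alike. It rolls if pushed. One of the four (any of them) already sits in a well of the carrier at the start; the other three lie loose in the can lid, 60 to 105 mm apart (centres)
- ball1: bearing ball, plain polished steel, 32 mm diameter, about 130 g; origin at its centre. All four balls are alike. It rolls if pushed. One of the four (any of them) already sits in a well of the carrier at the start; the other three lie loose in the can lid, 60 to 105 mm apart (centres)
- ball2: bearing ball, plain polished steel, 32 mm diameter, about 130 g; origin at its centre. All four balls are alike. It rolls if pushed. One of the four (any of them) already sits in a well of the carrier at the start; the other three lie loose in the can lid, 60 to 105 mm apart (centres)
- ball3: bearing ball, plain polished steel, 32 mm diameter, about 130 g; origin at its centre. All four balls are alike. It rolls if pushed. One of the four (any of them) already sits in a well of the carrier at the start; the other three lie loose in the can lid, 60 to 105 mm apart (centres)
- bush: short brass bush lying near the middle of the can lid: 20 mm diameter, 12 mm bore, 10 mm high, loose; origin at the centre of its underside. It stays in the lid
There are look-alikes about, which are no part of the job. What is shaped like the ball0 but green, orange or purple is not meant.

How it is judged:
By the outcome, as a careful person would: the job done as asked, in the order asked, and still so for the second after the job is handed in, with the robot touching nothing.
It also fails if it takes over 64 s, if anything falls off the work surface, if the arm or the gripper's body presses on something with over 40 N, if the wrist force passes 120 N, or if a joint passes its speed limit or range.

ROBOT

A 6-joint arm with a two-finger parallel gripper is mounted at the origin on the work surface. World frame = base frame: x ahead of the robot, y to its left, z up, the work surface at z = 0. Lengths are in mm, angles in rad, forces in N, time in s.
With the tool pointing down it reaches from about 350 to 975 mm from the base axis. Payload 7.1 kg.
Tool frame: the origin (TCP) lies at the very end of the fingers, on their centre line; the grasp point (between the pads) lies 19 mm behind it (ctrl.grip_depth is the distance from the TCP to the grasp point, in mm); x points along the fingers, z is the direction in which the jaws open and shut, and the axes are right-handed (so a half turn about x gives the same grasp; the last joint's range is limited). The gripper opens to 88 mm and grips with 3 to 60 N. Pads are 20 mm wide; open, the fingers measure 115 mm over their backs; the gripper's body (75 mm by 178 mm) begins 61 mm behind the grasp point.
Start: joints at [1.109, 0.423, 1.63, -0, 1.089, -0.019], TCP at [267.762, 564.72, 222.675] pointing down, gripper open.
Joint ranges: [-3, 3], [-0.9, 2.11], [0.09, 2.58], [-1.31, 4.45], [0.11, 2.69], [-2.54, 2.54]. Speed limits (rad/s): [2.39, 2.39, 3.01, 3.14, 3.14, 3.14].

INTERFACE

Orientations are given as a rotation vector (axis times angle).
In Python, from workcell import ctrl gives the robot as it stands. The module is installed in compiled form; this text tells all that it offers.
- The arm moves only by the tool send_rows, never from a script. Its argument "rows" is a list of rows, each a list of 4 numbers: the shift along the tool's x, y, z in mm, then the turn about the tool's x in rad. In form: [[x, y, z, turn], ...]. A call has 1 to 10 rows; each row shifts and turns the pose as measured when the row begins, along the tool's axes as they then stand; what a row does not reach is not made up. A row lasts 1/12 s, in which the tool goes at most 41.7 mm and 7.16 degrees, less where a joint would pass 70% of its speed; a pose out of reach is approached as far as the arm can. A call with a gripper value outside its range is refused whole. "fingers" is the opening, from 0 (shut) to 1 (fully open), set as the call begins (left out, the last holds). The fingers move at their own pace and stop on an object; the grip force is fixed at half the most. Time passes only in rows, so rows that do not move let the fingers close. It gives the time, the measured TCP pose, the force and the opening at its end, in the units of the state.
- ctrl.get_obs(): the state, without advancing time (a new reading comes with each control period).
- ctrl.get_image(name): name is "scene" or "side" or "wrist"; returns a dict with "img" (384x512x3 uint8, red, green, blue), "depth" (384x512 float32, mm along the optical axis (not along the pixel's ray), 0 where there is no reading), "mtx" (3x3 intrinsics, pixels), "world_from_camera" (4x4, takes a point from camera to world coordinates). Camera axes: x right, y down, z forward; pixel columns grow to the right and rows downward; lengths in mm; the calibration is good to about 2 mm. A picture is of the moment at which its call begins.
- ctrl.close_job(): hands the job in, once; it reports no verdict.
The state is a dict: "t": time; "qpos": joint angles; "qvel": joint speeds; "joint_torque": joint torques, N m; "ee_pos": TCP position; "orientation": TCP orientation; "ft_force": force on the tool from outside, world axes, zero at the start; "moment": the same for the moment, N m; "width": finger opening in mm.
Only numpy, scipy, OpenCV 4.12 (cv2) and the standard library are available. Lean on these libraries where they do the work, as an engineer would, in place of code of your own. Each camera call takes 0.05 s, during which the arm holds its last target.

## Working session

There is one attempt and no reset: what is moved stays moved. The work goes in short steps, Python scripts to look and compute and a tool call to move; the robot and the scene stay as the last step left them, time stands still between calls to the robot, and variables do not carry over. Pictures are saved under pics/ and viewed, and the job is handed in when it is done.

Besides the shell and the picture viewer there is one more tool, called after "Emit:" by a JSON object that holds its "method" and its "body". send_rows: Moves the arm, as the interface text tells. Its arguments: {"type":"object","properties":{"rows":{"type":"array"},"fingers":{"type":"number"}},"required":["rows"]}

```bash
mkdir -p pics; cat > h.py <<'E'
from workcell import ctrl
import numpy as np, cv2, pickle
def grab(names,tag):
    d={}
    for n in names:
        r=ctrl.get_image(n); d[n]=r
        cv2.imwrite(f'pics/{tag}_{n}.png',r['img'][:,:,::-1])
    pickle.dump(d,open(f'{tag}.pkl','wb')); return d
def ray(r,u,v):
    T=np.array(r['world_from_camera']);K=np.array(r['mtx'])
    d=T[:3,:3]@np.linalg.solve(K,[u,v,1.]); return T[:3,3],d
def onz(r,u,v,z):
    o,d=ray(r,u,v); return o+d*(z-o[2])/d[2]
E
python3 - <<'E'
from h import *
d=grab(['scene','side','wrist'],'a')
o=ctrl.get_obs();print(o)
for n in d: print(n,d[n]['mtx'],d[n]['world_from_camera'])
ims=[d[n]['img'][:,:,::-1] for n in d]
E
```

```text
{'t': 0.15, 'qpos': array([ 1.10899502e+00,  4.23657197e-01,  1.63046540e+00, -1.41377509e-05,
        1.08858482e+00, -1.89661516e-02]), 'qvel': array([-0.00123074, -0.00119906, -0.00415461,  0.00062758, -0.0002104 ,
        0.00087632]), 'joint_torque': array([ 3.36865551e-04, -5.44987786e+01, -2.73918897e+01,  6.43330906e-02,
        2.05177168e-02, -1.03576933e-04]), 'ee_pos': array([267.59592668, 564.37049923, 222.10459853]), 'orientation': array([-0.87773716,  1.3877109 ,  0.87677115]), 'ft_force': array([0.93079115, 0.05691947, 0.23442904]), 'moment': array([ 0.05942342, -0.03913781,  0.04026706]), 'width': 87.66538343302044}
scene [[354.05315419   0.         253.83997886]
 [  0.         354.05315419 189.65053793]
 [  0.           0.           1.        ]] [[-7.98968656e-01  4.53260882e-01 -3.95226086e-01  9.93625036e+02]
 [ 6.01212362e-01  6.17204198e-01 -5.07545735e-01  4.87748000e+02]
 [ 1.38845716e-02 -6.43127943e-01 -7.65632854e-01  7.50571921e+02]
 [ 0.00000000e+00  0.00000000e+00  0.00000000e+00  1.00000000e+00]]
side [[400.22153439   0.         255.47847064]
 [  0.         400.22153439 193.37032134]
 [  0.           0.           1.        ]] [[ 9.94324861e-01 -8.37355462e-02  6.56233896e-02  5.97384489e+02]
 [-1.05349000e-01 -6.89056937e-01  7.17009154e-01 -6.25889160e+02]
 [-1.48209013e-02 -7.19853385e-01 -6.93967899e-01  6.80979007e+02]
 [ 0.00000000e+00  0.00000000e+00  0.00000000e+00  1.00000000e+00]]
wrist [[270.0657427    0.         255.59181888]
 [  0.         270.0657427  192.60412614]
 [  0.           0.           1.        ]] [[ 4.27836574e-01  8.63985294e-01  2.65490635e-01  1.94786277e+02]
 [ 9.03854106e-01 -4.08344625e-01 -1.27680939e-01  5.98684541e+02]
 [-1.90277975e-03  2.94591377e-01 -9.55621421e-01  3.84283160e+02]
 [ 0.00000000e+00  0.00000000e+00  0.00000000e+00  1.00000000e+00]]
```

View pics/a_scene.png

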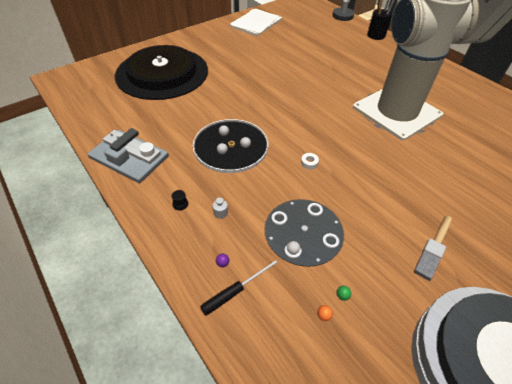

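View pics/a_side.png

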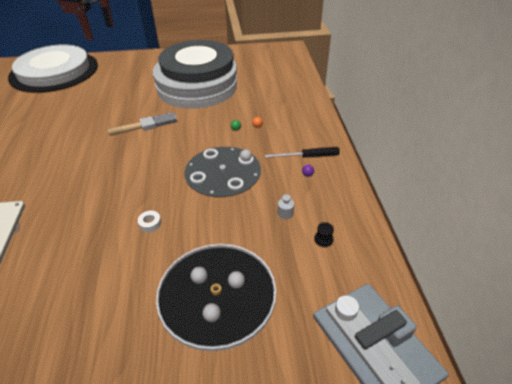

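View pics/a_wrist.png

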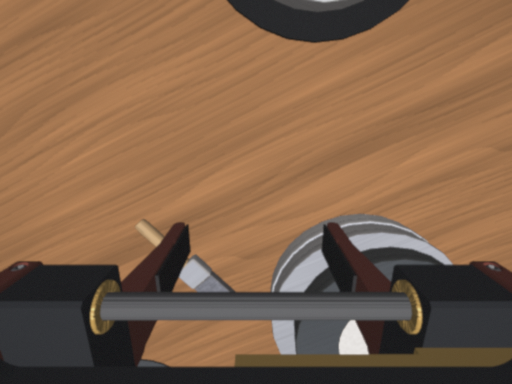

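Three steel balls lie in the lid (scene ~(224,131), (245,142), (222,149); side (199,275), (236,280), (211,313)). The bush is between them (side (216,289)). One ball sits in a well (side (246,155)). The coloured look-alikes are green side (236,125), orange (257,121) and purple (308,170). Next I measure.

```bash
python3 - <<'E'
from h import *
d=pickle.load(open('a.pkl','rb'))
rois={'side':{'lid':(165,255,265,335),'car':(180,143,268,198)},'scene':{'lid':(198,122,264,168),'car':(262,197,348,268)}}
for n in rois:
  r=d[n];g=cv2.cvtColor(r['img'],cv2.COLOR_RGB2GRAY);hsv=cv2.cvtColor(r['img'],cv2.COLOR_RGB2HSV)
  for k,(x0,y0,x1,y1) in rois[n].items():
    m=np.zeros_like(g); m[y0:y1,x0:x1]=((g>75)&(hsv[:,:,1]<60))[y0:y1,x0:x1]*255
    c,_=cv2.findContours(m,cv2.RETR_EXTERNAL,cv2.CHAIN_APPROX_NONE)
    for q in c:
      if len(q)<8: continue
      (u,v),rad=cv2.minEnclosingCircle(q); M=q[:,0].mean(0); e=cv2.fitEllipse(q)
      z=21 if k=='lid' else 12
      print(n,k,np.round(M,1),'ell',np.round(e[0],1),np.round(e[1],1),'W',np.round(onz(r,*e[0],z),1), 'z21',np.round(onz(r,*e[0],21),1)[:2])
r=d['side'];a=cv2.resize(r['img'][140:350,150:290],None,fx=3.5,fy=2.8,interpolation=cv2.INTER_CUBIC)
a=cv2.resize(r['img'][240:350,150:280],None,fx=5,fy=5,interpolation=cv2.INTER_CUBIC);cv2.imwrite('pics/c1.png',a[:,:,::-1])
a=cv2.resize(r['img'][115:200,170:290],None,fx=6,fy=6,interpolation=cv2.INTER_CUBIC);cv2.imwrite('pics/c2.png',a[:,:,::-1])
E
```

```text
side lid [169.3 329.7] ell [169.2 329.8] [ 3.7 16.8] W [ 472.5 -269.9   21. ] z21 [ 472.5 -269.9]
side lid [257.5 328.2] ell [257.7 328.1] [ 5.  23.3] W [ 627.6 -284.5   21. ] z21 [ 627.6 -284.5]
side lid [210.9 312. ] ell [210.8 311.9] [17.  18.3] W [ 546.3 -243.5   21. ] z21 [ 546.3 -243.5]
side lid [235.5 279. ] ell [235.6 279. ] [15.7 16.6] W [ 596.1 -178.    21. ] z21 [ 596.1 -178. ]
side lid [198.2 274.3] ell [198.3 274.3] [15.9 16.4] W [ 523.7 -158.8   21. ] z21 [ 523.7 -158.8]
side lid [258.4 259.2] ell [258.6 259.3] [ 3.8 18.4] W [ 645.8 -136.4   21. ] z21 [ 645.8 -136.4]
side lid [174.7 264.1] ell [175.3 264.7] [ 6.4 28.4] W [ 477.8 -130.2   21. ] z21 [ 477.8 -130.2]
side car [222.2 171.6] ell [222.3 171.1] [48.5 74.9] W [585.  157.4  12. ] z21 [585.1 146.9]
scene lid [206.  163.5] ell [207.  161.5] [ 8.3 18.7] W [ 662. -160.   21.] z21 [ 662. -160.]
scene lid [254.  162.6] ell [253.2 160.9] [ 7.9 20.9] W [553.3 -83.6  21. ] z21 [553.3 -83.6]
scene lid [221.6 147.7] ell [221.8 147.8] [ 9.9 10.3] W [ 596.1 -182.7   21. ] z21 [ 596.1 -182.7]
scene lid [244.9 141.4] ell [245.  141.5] [ 9.3 10.3] W [ 523.8 -164.5   21. ] z21 [ 523.8 -164.5]
scene lid [223.3 129.7] ell [223.4 129.6] [9.4 9.5] W [ 546.3 -248.6   21. ] z21 [ 546.3 -248.6]
scene lid [252.7 125.8] ell [245.4 138.4] [31.2 41.9] W [ 514.5 -175.    21. ] z21 [ 514.5 -175. ]
scene lid [208.6 126.2] ell [213.2 132.8] [18.3 34.6] W [ 580.1 -254.8   21. ] z21 [ 580.1 -254.8]
scene car [270.7 264.3] ell [271.1 264.2] [ 2.4 12.5] W [715.7 201.9  12. ] z21 [719.1 205.4]
scene car [304.  232.4] ell [303.9 232.3] [63.9 78.6] W [595.3 182.1  12. ] z21 [600.2 185.8]
```

View pics/c1.png

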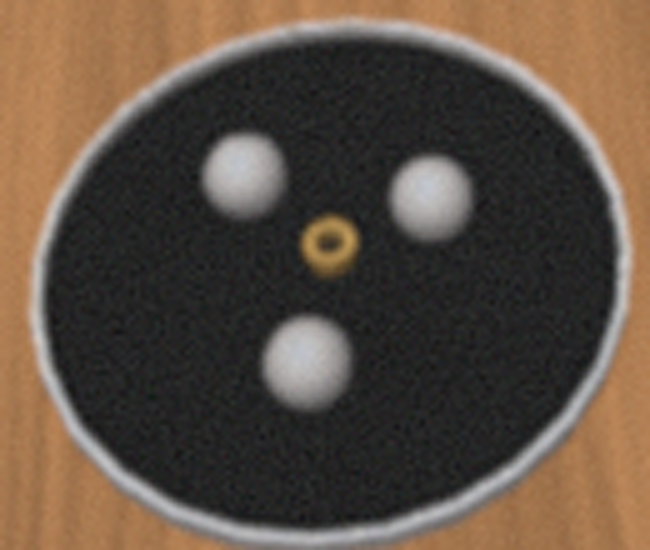

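View pics/c2.png

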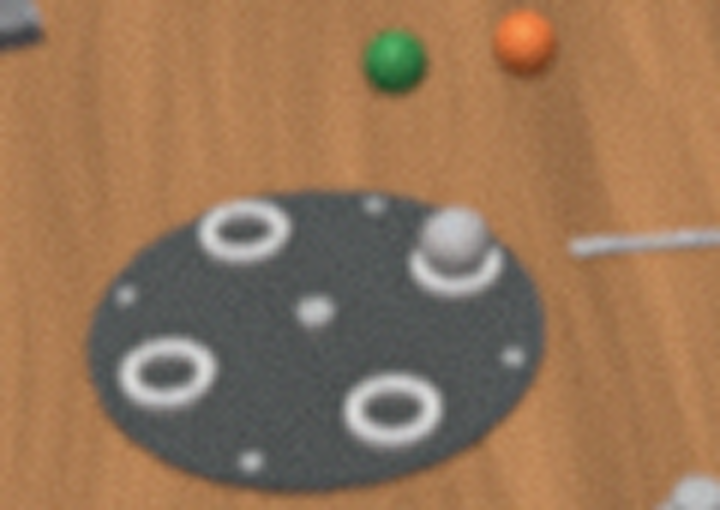

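The crop confirms three plain grey balls in the lid, the bush at side (216,289), and three empty rings, with the fourth holding a ball. The two views differ by 5 mm in y, so I now measure the wells and triangulate.

```bash
cat >> h.py <<'E'
def tri(r1,p1,r2,p2):
    o1,d1=ray(r1,*p1);o2,d2=ray(r2,*p2)
    d1/=np.linalg.norm(d1);d2/=np.linalg.norm(d2)
    s=np.linalg.lstsq(np.c_[d1,-d2],o2-o1,rcond=None)[0]
    a,b=o1+s[0]*d1,o2+s[1]*d2
    return (a+b)/2,np.linalg.norm(a-b)
def blobs(r,roi,th,minlen=10,sat=60):
    x0,y0,x1,y1=roi
    g=cv2.cvtColor(r['img'],cv2.COLOR_RGB2GRAY);hsv=cv2.cvtColor(r['img'],cv2.COLOR_RGB2HSV)
    m=np.zeros_like(g); m[y0:y1,x0:x1]=((g>th)&(hsv[:,:,1]<sat))[y0:y1,x0:x1]*255
    c,_=cv2.findContours(m,cv2.RETR_EXTERNAL,cv2.CHAIN_APPROX_NONE)
    return [cv2.fitEllipse(q) for q in c if len(q)>=minlen]
E
python3 - <<'E'
from h import *
d=pickle.load(open('a.pkl','rb'))
for n,roi in (('side',(180,143,268,198)),('scene',(262,197,348,268))):
  for e in blobs(d[n],roi,135):
    print(n,np.round(e[0],1),np.round(e[1],1),'z12',np.round(onz(d[n],*e[0],12),1)[:2],'z21',np.round(onz(d[n],*e[0],21.3),1)[:2])
s,c=d['side'],d['scene']
for p,q in (((210.8,311.9),(223.4,129.6)),((235.6,279),(221.8,147.8)),((198.3,274.3),(245,141.5))):
  print(tri(s,p,c,q))
E
```

```text
side [235.  182.7] [11. 16.] z12 [614.1 109.3] z21 [613.9  99.1]
side [197.5 176.6] [11.  15.4] z12 [521.6 143.7] z21 [522.6 133. ]
side [221.9 166.4] [3.5 4.9] z12 [584.7 176. ] z21 [584.9 164.8]
side [245.5 156.7] [13.  13.5] z12 [649.1 208.4] z21 [648.4 196.8]
side [210.1 153. ] [ 9.7 14.3] z12 [555.5 236.2] z21 [556.1 224.3]
scene [271.1 264.2] [ 2.4 12.5] z12 [715.7 201.9] z21 [719.2 205.5]
scene [292.8 249.3] [15.8 16.2] z12 [649.3 202.2] z21 [653.6 205.8]
scene [330.6 240. ] [13.4 16.6] z12 [557.7 237.5] z21 [563.2 240.6]
scene [304.2 227.6] [5. 6.] z12 [585.2 172.1] z21 [590.3 176. ]
scene [278.9 217.4] [12.9 15.2] z12 [616.4 110. ] z21 [621.2 114.8]
scene [314.7 208.8] [12.  15.2] z12 [523.4 144.5] z21 [529.3 148.9]
(array([ 547.19370899, -245.56810688,   24.02994112]), np.float64(1.5429189679895736))
(array([ 596.73164668, -180.2328755 ,   23.62632288]), np.float64(1.4051182625579217))
(array([ 524.96243125, -161.48307303,   24.22666157]), np.float64(1.7107008661493892))
```

```bash
cat >> h.py <<'E'
from scipy.spatial.transform import Rotation as Rn
def go(x,y,z):
    o=ctrl.get_obs();R=Rn.from_rotvec(o['orientation']).as_matrix()
    s=R.T@(np.array([x,y,z])-o['ee_pos'])
    print('t',round(o['t'],2),'pos',o['ee_pos'].round(1),'w',round(o['width'],1),'F',o['ft_force'].round(1),'jaw',R[:,2].round(3),'ydir',R[:,1].round(3),'down',R[:,0].round(3),'q',o['qpos'].round(2))
    print('shift',s.round(1)); return s
E
python3 - <<'E'
from h import *
go(524.3,-161.5,140)
d=pickle.load(open('a.pkl','rb'))
print(onz(d['side'],216,289,10))
E
```

```text
t 0.15 pos [267.6 564.4 222.1] w 87.7 F [0.9 0.1 0.2] jaw [ 0.428  0.904 -0.001] ydir [-0.904  0.428  0.   ] down [-0.    -0.001 -1.   ] q [ 1.11  0.42  1.63 -0.    1.09 -0.02]
shift [  82.7 -543.  -545.8]
[ 556.66337517 -189.11209404   10.        ]
```

Emit:
{"method": "send_rows", "body": {"rows": [[0, -28, -28, 0], [0, -28, -28, 0], [0, -28, -28, 0], [0, -28, -28, 0], [0, -28, -28, 0], [0, -28, -28, 0], [0, -28, -28, 0], [0, -28, -28, 0], [0, -28, -28, 0], [0, -28, -28, 0]], "fingers": 0.65}}

```text
t: 0.98
ee_pos: [402.3, 183.0, 219.5]
orientation: [-0.886, 1.383, 0.888]
ft_force: [0.8, -0.2, -0.0]
width: 56.9
```

```bash
python3 -c "
from h import *
go(524.3,-161.5,140)"
```

```text
t 0.98 pos [402.3 183.  219.5] w 56.9 F [ 0.8 -0.2 -0. ] jaw [0.417 0.909 0.   ] ydir [-0.909  0.417  0.001] down [-0.001  0.001 -1.   ] q [ 0.4   0.16  2.02  0.    0.97 -0.74]
shift [  79.1 -254.7 -262.2]
```

Emit:
{"method": "send_rows", "body": {"rows": [[0, -28, -28, 0], [0, -28, -28, 0], [8, -28, -28, 0], [10, -28, -28, 0], [10, -28, -28, 0], [10, -28, -28, 0], [10, -28, -28, 0], [10, -25, -28, 0], [10, -15, -18, 0], [0, 0, 0, 0]]}}

```text
t: 1.82
ee_pos: [519.3, -154.1, 151.0]
orientation: [-0.885, 1.378, 0.879]
ft_force: [0.4, 0.1, 0.4]
width: 57.4
```

```bash
python3 -c "
from h import *
go(524.3,-161.5,140)
grab(['wrist'],'b')"
```

```text
t 1.82 pos [ 519.3 -154.1  151. ] w 57.4 F [0.4 0.1 0.4] jaw [0.422 0.906 0.003] ydir [-0.906  0.422 -0.006] down [ 0.007  0.    -1.   ] q [-0.31  0.4   1.87  0.    0.87 -1.45]
shift [11.1 -7.6 -4.6]
```

View pics/b_wrist.png

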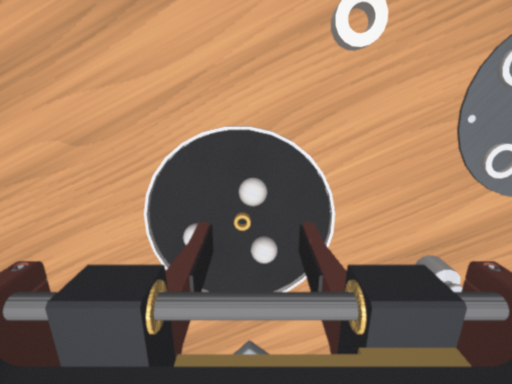

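The wrist view shows P3 at (253,192), P2 at (264,250), P1 partly hidden at (193,236) and the bush at (242,222).

```bash
python3 -c "
from h import *
r=pickle.load(open('b.pkl','rb'))['wrist']
for e in blobs(r,(180,170,290,270),100):
  print(np.round(e[0],1),np.round(e[1],1),onz(r,*e[0],21).round(1))
print(onz(r,242,221,15).round(1))
"
```

```text
[263.6 249.9] [25.3 26.3] [ 599.  -180.4   21. ]
[188.6 233.2] [ 8.8 23.1] [ 540.9 -252.    21. ]
[252.4 191.6] [27.4 27.7] [ 526.1 -161.3   21. ]
[ 555.8 -189.    15. ]
```

Emit:
{"method": "send_rows", "body": {"rows": [[0, -8, -4, 0], [15, -2, -1, 0], [25, 0, 0, 0], [25, 0, 0, 0], [20, 0, 0, 0], [12, 0, 0, 0], [0, 0, 0, 0]]}}

```text
t: 2.45
ee_pos: [530.5, -156.8, 55.7]
orientation: [-0.892, 1.371, 0.88]
ft_force: [-0.8, 0.8, -0.7]
width: 57.3
```

```bash
python3 -c "
from h import *
go(525,-161.5,14)"
```

```text
t 2.45 pos [ 530.5 -156.8   55.7] w 57.3 F [-0.8  0.8 -0.7] jaw [0.416 0.909 0.005] ydir [-0.909  0.417 -0.012] down [ 0.013 -0.    -1.   ] q [-0.31  0.56  1.89  0.01  0.68 -1.46]
shift [41.6  3.5 -6.8]
```

Emit:
{"method": "send_rows", "body": {"rows": [[5, 3.5, -6.8, 0], [0, 0, 0, 0]]}}

```text
t: 2.62
ee_pos: [524.6, -159.9, 51.1]
orientation: [-0.894, 1.37, 0.882]
ft_force: [-0.4, -0.2, -0.9]
width: 57.2
```

```bash
python3 -c "
from h import *
go(525,-161.5,14)"
```

```text
t 2.62 pos [ 524.6 -159.9   51.1] w 57.2 F [-0.4 -0.2 -0.9] jaw [0.413 0.911 0.005] ydir [-0.91   0.413 -0.012] down [ 0.013 -0.    -1.   ] q [-0.32  0.57  1.9   0.01  0.66 -1.47]
shift [37.1 -0.6 -1.4]
```

Emit:
{"method": "send_rows", "body": {"rows": [[10, -0.6, -1.4, 0], [12, 0, 0, 0], [10, 0, 0, 0], [4, 0, 0, 0], [0, 0, 0, 0]]}}

```text
t: 3.03
ee_pos: [527.3, -162.0, 14.9]
orientation: [-0.898, 1.366, 0.878]
ft_force: [0.4, -0.2, 0.2]
width: 56.9
```

```bash
python3 -c "
from h import *
go(525,-161.5,14)
grab(['wrist','side'],'c')"
```

```text
t 3.03 pos [ 527.3 -162.    14.9] w 56.9 F [ 0.4 -0.2  0.2] jaw [0.413 0.911 0.006] ydir [-0.911  0.413 -0.018] down [ 0.019 -0.002 -1.   ] q [-0.32  0.63  1.9   0.01  0.59 -1.47]
shift [ 0.9  2.3 -0.4]
```

View pics/c_wrist.png

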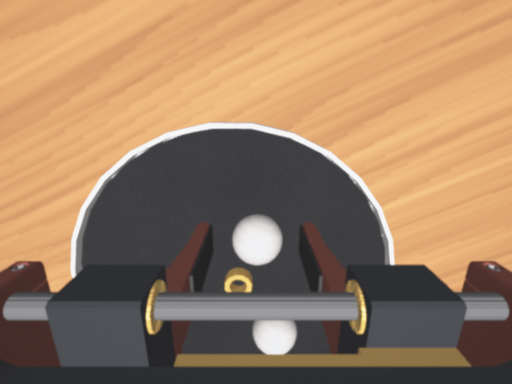

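The ball is centred between the jaws at (257,240). I check its offset along the tool's y before closing.

```bash
python3 -c "
from h import *
r=pickle.load(open('c.pkl','rb'))['wrist']
for e in blobs(r,(220,205,295,275),110):
  print(np.round(e[0],1),np.round(e[1],1),onz(r,*e[0],21).round(1))
print(r['world_from_camera'][:3,3]); go(526,-161.5,14)
"
```

```text
[256.8 239.8] [49.3 50.1] [ 526.7 -161.3   21. ]
[ 450.74985704 -128.74496417  175.72128796]
t 3.13 pos [ 527.5 -162.1   15.6] w 57.2 F [ 0.4  0.1 -0.4] jaw [0.413 0.911 0.006] ydir [-0.911  0.413 -0.019] down [ 0.019 -0.002 -1.   ] q [-0.32  0.63  1.9   0.01  0.59 -1.47]
shift [ 1.6  1.6 -0.1]
```

Emit:
{"method": "send_rows", "body": {"rows": [[1, 1, 0, 0], [0, 0, 0, 0], [0, 0, 0, 0], [0, 0, 0, 0], [0, 0, 0, 0], [0, 0, 0, 0]], "fingers": 0.1}}

```text
t: 3.63
ee_pos: [527.4, -161.9, 15.7]
orientation: [-0.899, 1.364, 0.876]
ft_force: [-0.1, -0.3, -1.2]
width: 30.8
```

Emit:
{"method": "send_rows", "body": {"rows": [[0, 0, 0, 0], [-6, 0, 0, 0], [-15, 0, 0, 0], [-25, 0, 0, 0], [-25, 0, 0, 0], [-15, 0, 0, 0], [0, 0, 0, 0]]}}

```text
t: 4.22
ee_pos: [523.7, -161.2, 105.0]
orientation: [-0.897, 1.367, 0.88]
ft_force: [0.5, 0.3, -1.2]
width: 30.7
```

```bash
python3 -c "
from h import *
go(522.5,144,75)
grab(['wrist'],'d')"
```

```text
t 4.22 pos [ 523.7 -161.2  105. ] w 30.7 F [ 0.5  0.3 -1.2] jaw [0.413 0.911 0.006] ydir [-0.911  0.413 -0.016] down [ 0.017 -0.001 -1.   ] q [-0.32  0.47  1.89  0.01  0.76 -1.47]
shift [ 29.5 127.7 277.3]
```

View pics/d_wrist.png

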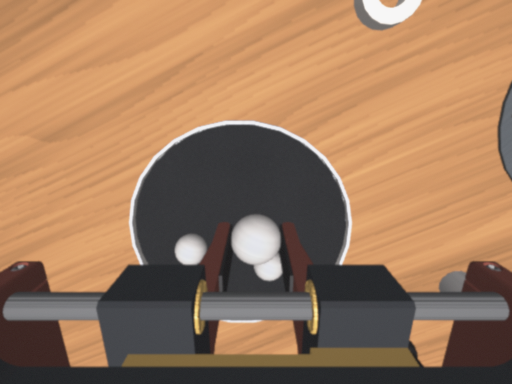

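The ball is held between the jaws at (256,240), and the other two balls are undisturbed. I carry it to the well at (522.5, 144).

Emit:
{"method": "send_rows", "body": {"rows": [[0, 8, 18, 0], [0, 15, 33, 0], [0, 17, 37, 0], [0, 17, 37, 0], [0, 17, 37, 0], [0, 17, 37, 0], [0, 15, 33, 0], [0, 10, 22, 0], [0, 5, 10, 0], [0, 0, 0, 0]]}}

```text
t: 5.1
ee_pos: [518.8, 139.4, 94.1]
orientation: [-0.891, 1.377, 0.879]
ft_force: [-0.2, 0.0, -1.3]
width: 30.7
```

```bash
python3 -c "
from h import *
go(522.5,144,75)
grab(['wrist'],'e')"
```

```text
t 5.1 pos [518.8 139.4  94.1] w 30.7 F [-0.2  0.  -1.3] jaw [0.418 0.908 0.001] ydir [-0.908  0.418 -0.01 ] down [ 0.009 -0.003 -1.   ] q [ 0.24  0.48  1.91 -0.01  0.74 -0.89]
shift [19.2 -1.3  5.7]
```

View pics/e_wrist.png

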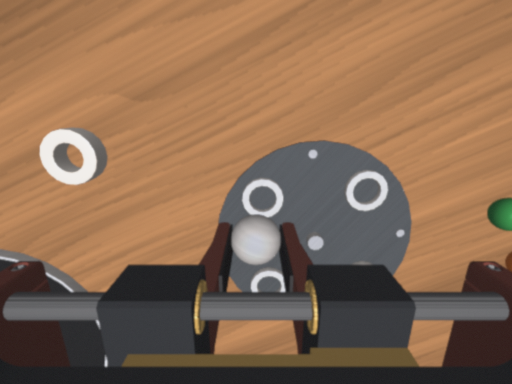

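The wrist view shows empty rings at (263,199), (367,190) and (268,287), with the ball held at (256,240).

```bash
python3 -c "
from h import *
r=pickle.load(open('e.pkl','rb'))['wrist']
for e in blobs(r,(235,165,395,222),150):
  print(np.round(e[0],1),np.round(e[1],1),onz(r,*e[0],12).round(1))
for e in blobs(r,(233,214,281,264),110):
  print('ball',np.round(e[0],1),np.round(e[1],1),onz(r,*e[0],94+6).round(1))
"
```

```text
[262.3 197.6] [37.2 40.6] [522.  144.7  12. ]
[366.5 190.5] [37.5 42.4] [556.6 237.   12. ]
ball [256.1 239.2] [46.7 51.2] [517.8 139.9 100. ]
```

Emit:
{"method": "send_rows", "body": {"rows": [[6, -1.5, 5.5, 0], [14, 0, 0, 0], [14, 0, 0, 0], [12, 0, 0, 0], [6, 0, 0, 0], [0, 0, 0, 0]]}}

```text
t: 5.65
ee_pos: [523.2, 137.2, 36.3]
orientation: [-0.887, 1.383, 0.874]
ft_force: [0.3, -0.3, -0.9]
width: 30.3
```

```bash
python3 -c "
from h import *
go(523,144,15.5)
r=grab(['wrist'],'f')['wrist']
for e in blobs(r,(215,165,395,230),150):
  print(np.round(e[0],1),np.round(e[1],1),onz(r,*e[0],12).round(1))
"
```

```text
t 5.65 pos [523.2 137.2  36.3] w 30.3 F [ 0.3 -0.3 -0.9] jaw [ 0.424  0.906 -0.002] ydir [-0.906  0.424 -0.008] down [ 0.006 -0.005 -1.   ] q [ 0.24  0.59  1.91 -0.01  0.64 -0.89]
shift [20.8  3.2  6.1]
[254.7 225.9] [ 8.  34.8] [525.8 134.8  12. ]
[264.8 212.5] [36.9 47.6] [519.2 146.1  12. ]
[388.  207.5] [29.2 42. ] [553.8 229.8  12. ]
```

View pics/f_wrist.png

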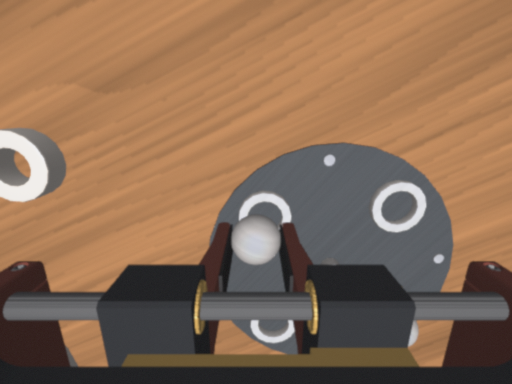

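The held ball at (256,240) now overlaps the lower part of the target ring at (265,212). I correct sideways before descending.

Emit:
{"method": "send_rows", "body": {"rows": [[4, 3, 6, 0], [0, 0, 0, 0], [0, 0, 0, 0]]}}

```text
t: 5.95
ee_pos: [524.1, 143.4, 33.1]
orientation: [-0.885, 1.382, 0.872]
ft_force: [0.5, 0.1, -1.6]
width: 30.9
```

```bash
python3 -c "
from h import *
go(523,144,15.5)
"
```

```text
t 5.95 pos [524.1 143.4  33.1] w 30.9 F [ 0.5  0.1 -1.6] jaw [ 0.426  0.905 -0.001] ydir [-0.905  0.426 -0.009] down [ 0.007 -0.005 -1.   ] q [ 0.25  0.59  1.91 -0.01  0.63 -0.87]
shift [17.6  1.4  0.1]
```

Emit:
{"method": "send_rows", "body": {"rows": [[4, 1.5, 0, 0], [5, 0, 0, 0], [3, 0, 0, 0], [0, 0, 0, 0], [0, 0, 0, 0]]}}

```text
t: 6.37
ee_pos: [523.7, 144.7, 21.3]
orientation: [-0.886, 1.379, 0.872]
ft_force: [0.3, -0.3, -0.7]
width: 30.4
```

```bash
python3 -c "
from h import *
go(523,144,15.5)
grab(['wrist','side'],'g')
"
```

```text
t 6.37 pos [523.7 144.7  21.3] w 30.4 F [ 0.3 -0.3 -0.7] jaw [0.425 0.905 0.001] ydir [-0.905  0.425 -0.011] down [ 0.01  -0.004 -1.   ] q [ 0.25  0.62  1.91 -0.01  0.6  -0.87]
shift [ 5.8  0.4 -1. ]
```

View pics/g_wrist.png

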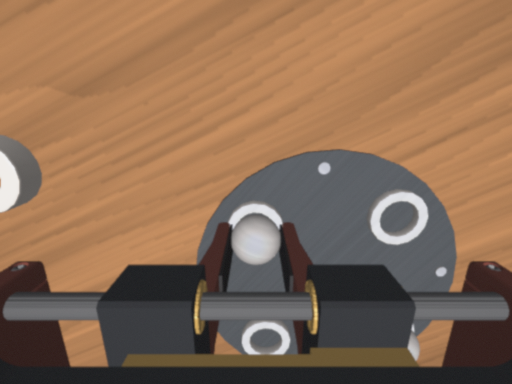

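The ball sits symmetric over the ring at (256,220). Lowering the last few mm gently.

Emit:
{"method": "send_rows", "body": {"rows": [[2, 0, -1, 0], [2, 0, 0, 0], [1.5, 0, 0, 0], [0, 0, 0, 0], [0, 0, 0, 0]]}}

```text
t: 6.88
ee_pos: [524.2, 143.8, 16.0]
orientation: [-0.887, 1.377, 0.871]
ft_force: [0.1, 0.3, 0.5]
width: 30.4
```

```bash
python3 -c "
from h import *
go(523,144,15.5)
"
```

```text
t 6.88 pos [524.2 143.8  16. ] w 30.4 F [0.1 0.3 0.5] jaw [0.425 0.905 0.002] ydir [-0.905  0.425 -0.013] down [ 0.012 -0.004 -1.   ] q [ 0.25  0.62  1.91 -0.01  0.59 -0.87]
shift [ 0.4  1.2 -0.3]
```

Emit:
{"method": "send_rows", "body": {"rows": [[0.5, 1, 0, 0], [0, 0, 0, 0]]}}

```text
t: 7.05
ee_pos: [524.2, 144.1, 15.8]
orientation: [-0.887, 1.376, 0.87]
ft_force: [-0.2, 0.3, -0.6]
width: 30.5
```

Emit:
{"method": "send_rows", "body": {"rows": [[0, 0, 0, 0], [0, 0, 0, 0], [0, 0, 0, 0], [0, 0, 0, 0], [0, 0, 0, 0]], "fingers": 0.6}}

```text
t: 7.47
ee_pos: [523.5, 144.2, 15.8]
orientation: [-0.887, 1.377, 0.871]
ft_force: [0.6, 0.2, -0.1]
width: 52.7
```

Emit:
{"method": "send_rows", "body": {"rows": [[-6, 0, 0, 0], [-15, 0, 0, 0], [-22, 0, 0, 0], [-22, 0, 0, 0], [-15, 0, 0, 0], [0, 0, 0, 0]]}}

```text
t: 7.97
ee_pos: [520.7, 144.3, 99.0]
orientation: [-0.886, 1.381, 0.872]
ft_force: [0.1, -0.6, 0.2]
width: 52.9
```

```bash
python3 -c "
from h import *
go(597.5,-180,95)
d=grab(['wrist','side'],'i')
cv2.imwrite('pics/i_s.png',cv2.resize(d['side']['img'][120:350,140:290],None,fx=2.6,fy=2.6,interpolation=cv2.INTER_CUBIC)[:,:,::-1])
"
```

```text
t 7.97 pos [520.7 144.3  99. ] w 52.9 F [ 0.1 -0.6  0.2] jaw [ 0.425  0.905 -0.001] ydir [-0.905  0.425 -0.009] down [ 0.008 -0.005 -1.   ] q [ 0.25  0.48  1.9  -0.01  0.76 -0.87]
shift [   6.1 -207.4 -260.9]
```

View pics/i_wrist.png

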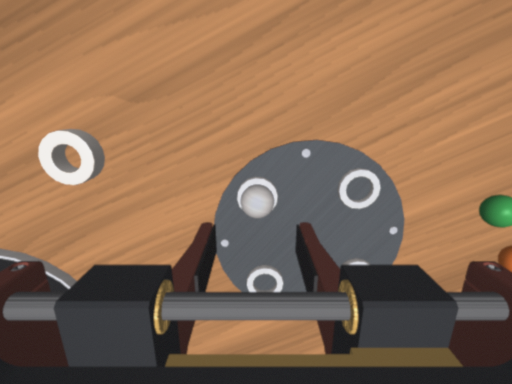

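View pics/i_s.png

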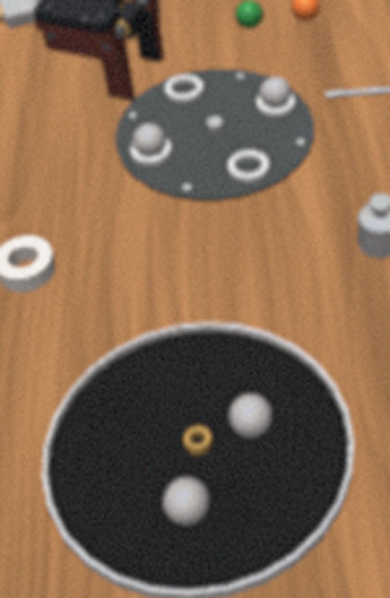

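The first ball sits in its ring (wrist (258,200)). Next is P2 at (597.5,-180).

Emit:
{"method": "send_rows", "body": {"rows": [[0, -14, -18, 0], [0, -24, -31, 0], [0, -25, -32, 0], [0, -25, -32, 0], [0, -25, -32, 0], [0, -25, -32, 0], [0, -25, -32, 0], [0, -25, -32, 0], [0, -10, -12, 0], [0, 0, 0, 0]]}}

```text
t: 8.9
ee_pos: [587.8, -180.1, 85.0]
orientation: [-0.884, 1.393, 0.888]
ft_force: [-0.2, 0.5, -0.4]
width: 52.6
```

```bash
python3 -c "
from h import *
go(597.5,-180,14.5)
"
```

```text
t 8.9 pos [ 587.8 -180.1   85. ] w 52.6 F [-0.2  0.5 -0.4] jaw [ 0.419  0.908 -0.007] ydir [-0.908  0.419  0.007] down [-0.01  -0.003 -1.   ] q [-0.31  0.59  1.73 -0.01  0.83 -1.45]
shift [70.4 -9.3  4.6]
```

Emit:
{"method": "send_rows", "body": {"rows": [[2, -9, 4.5, 0], [12, 0, 0, 0], [14, 0, 0, 0], [10, 0, 0, 0], [0, 0, 0, 0], [0, 0, 0, 0]]}}

```text
t: 9.4
ee_pos: [594.8, -174.2, 37.9]
orientation: [-0.88, 1.398, 0.897]
ft_force: [-0.0, 0.7, 0.3]
width: 52.7
```

```bash
python3 -c "
from h import *
go(597.5,-180,14.5)
r=grab(['wrist'],'j')['wrist']
for e in blobs(r,(170,170,330,280),110):
  print(np.round(e[0],1),np.round(e[1],1),onz(r,*e[0],21).round(1))
"
```

```text
t 9.4 pos [ 594.8 -174.2   37.9] w 52.7 F [-0.   0.7  0.3] jaw [ 0.417  0.909 -0.007] ydir [-0.909  0.417  0.017] down [-0.018  0.    -1.   ] q [-0.3   0.67  1.72 -0.01  0.77 -1.44]
shift [23.3 -5.3 -4. ]
[250.9 234. ] [44.1 44.4] [ 598.6 -180.2   21. ]
```

View pics/j_wrist.png

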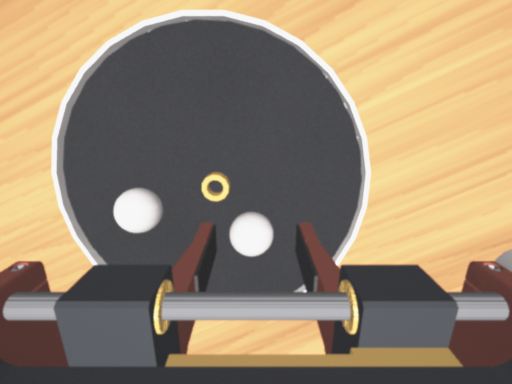

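P2 is at (251,234), between the open fingers and slightly off centre. I correct by (-6, -4) and descend.

Emit:
{"method": "send_rows", "body": {"rows": [[2, -6, -4, 0], [0, 0, 0, 0], [7, 0, 0, 0], [7, 0, 0, 0], [5, 0, 0, 0], [0, 0, 0, 0], [0, 0, 0, 0]]}}

```text
t: 10.03
ee_pos: [599.6, -180.1, 16.6]
orientation: [-0.883, 1.396, 0.896]
ft_force: [0.4, 0.3, 0.5]
width: 52.6
```

```bash
python3 -c "
from h import *
go(598.3,-180.2,14.5)
r=grab(['wrist'],'k')['wrist']
for e in blobs(r,(215,205,300,280),110):
  print(np.round(e[0],1),np.round(e[1],1),onz(r,*e[0],21).round(1))
"
```

```text
t 10.03 pos [ 599.6 -180.1   16.6] w 52.6 F [0.4 0.3 0.5] jaw [ 0.416  0.909 -0.007] ydir [-0.909  0.416  0.014] down [-0.016 -0.    -1.   ] q [-0.31  0.71  1.71 -0.01  0.74 -1.44]
shift [ 2.1  1.1 -0.6]
[255.2 238.3] [49.8 50.3] [ 598.6 -180.2   21. ]
```

Emit:
{"method": "send_rows", "body": {"rows": [[2, 1, -0.5, 0], [0, 0, 0, 0]]}}

```text
t: 10.25
ee_pos: [598.3, -180.2, 14.5]
orientation: [-0.883, 1.396, 0.896]
ft_force: [-0.2, -0.4, 0.0]
width: 52.8
```

Emit:
{"method": "send_rows", "body": {"rows": [[0, 0, 0, 0], [0, 0, 0, 0], [0, 0, 0, 0], [0, 0, 0, 0], [0, 0, 0, 0]], "fingers": 0.1}}

```text
t: 10.67
ee_pos: [598.5, -180.3, 15.1]
orientation: [-0.883, 1.395, 0.896]
ft_force: [-0.1, 0.2, -1.0]
width: 30.7
```

Emit:
{"method": "send_rows", "body": {"rows": [[-6, 0, 0, 0], [-15, 0, 0, 0], [-22, 0, 0, 0], [-22, 0, 0, 0], [-15, 0, 0, 0], [0, 0, 0, 0]]}}

```text
t: 11.17
ee_pos: [598.1, -179.6, 97.8]
orientation: [-0.88, 1.399, 0.899]
ft_force: [0.3, -0.2, -1.2]
width: 30.2
```

```bash
python3 -c "
from h import *
go(615,109.5,95)
r=grab(['wrist'],'l')['wrist']
for e in blobs(r,(233,214,281,264),110):
  print('ball',np.round(e[0],1),np.round(e[1],1))
"
```

```text
t 11.17 pos [ 598.1 -179.6   97.8] w 30.2 F [ 0.3 -0.2 -1.2] jaw [ 0.416  0.909 -0.007] ydir [-0.909  0.416  0.018] down [-0.02   0.001 -1.   ] q [-0.31  0.59  1.69 -0.01  0.88 -1.45]
shift [  2.6 104.8 270. ]
ball [256.6 241.2] [47.9 52.7]
```

Emit:
{"method": "send_rows", "body": {"rows": [[0, 7, 18, 0], [0, 13, 34, 0], [0, 14, 38, 0], [0, 14, 38, 0], [0, 14, 38, 0], [0, 14, 38, 0], [0, 13, 34, 0], [0, 9, 24, 0], [0, 4, 10, 0], [0, 0, 0, 0]]}}

```text
t: 12.05
ee_pos: [614.0, 120.2, 86.2]
orientation: [-0.874, 1.41, 0.9]
ft_force: [-0.4, 0.0, -0.2]
width: 30.3
```

```bash
python3 -c "
from h import *
go(615,109.5,15)
r=grab(['wrist'],'m')['wrist']
for e in blobs(r,(150,100,400,290),150):
  print(np.round(e[0],1),np.round(e[1],1),onz(r,*e[0],12).round(1))
"
```

```text
t 12.05 pos [614.  120.2  86.2] w 30.3 F [-0.4  0.  -0.2] jaw [ 0.421  0.907 -0.013] ydir [-0.907  0.421  0.027] down [-0.03 -0.   -1.  ] q [ 0.17  0.61  1.68  0.01  0.88 -0.97]
shift [71.1 -7.3 -8.3]
[376.9 255. ] [ 6.6 18.3] [711.3 203.8  12. ]
[302.  239.7] [6.1 6.9] [666.1 143.8  12. ]
[255.  243.6] [43.2 44.6] [651.  100.9  12. ]
[247.6 207.1] [35.4 38.7] [614.4 110.2  12. ]
[356.7 201.9] [38.1 41.9] [651.6 203.9  12. ]
[201.2 158.1] [8.  8.5] [555.8  92.4  12. ]
[299.4 151.7] [16.8 17.3] [587.  173.6  12. ]
[396.3 143. ] [6.5 8.9] [615.1 252.5  12. ]
[355.2 104.5] [12.2 38.8] [570.1 230.9  12. ]
[237.8 107.9] [21.9 41.5] [531.2 140.5  12. ]
```

View pics/m_wrist.png

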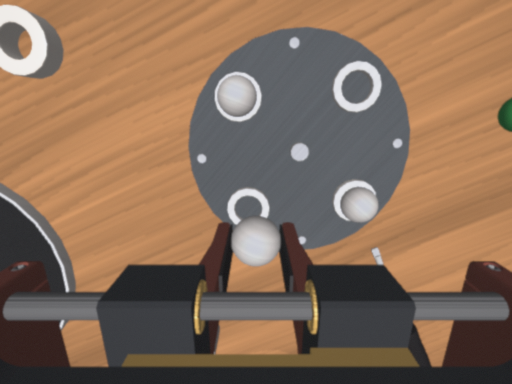

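The rings with balls are at (237,96) and (359,204). The target empty ring is at (248,207), partly hidden by the held ball at (256,241).

Emit:
{"method": "send_rows", "body": {"rows": [[4, -7, -8, 0], [12, 0, 0, 0], [14, 0, 0, 0], [9, 0, 0, 0], [0, 0, 0, 0], [0, 0, 0, 0]]}}

```text
t: 12.6
ee_pos: [614.4, 98.1, 41.3]
orientation: [-0.867, 1.418, 0.894]
ft_force: [1.1, -1.0, -1.1]
width: 30.6
```

```bash
python3 -c "
from h import *
go(615,109.6,15)
"
```

```text
t 12.6 pos [614.4  98.1  41.3] w 30.6 F [ 1.1 -1.  -1.1] jaw [ 0.429  0.903 -0.017] ydir [-0.903  0.429  0.03 ] down [-0.034 -0.002 -0.999] q [ 0.14  0.67  1.7   0.    0.8  -0.99]
shift [26.2  3.6 11.1]
```

Emit:
{"method": "send_rows", "body": {"rows": [[2, 3.5, 11, 0], [0, 0, 0, 0], [0, 0, 0, 0], [0, 0, 0, 0]]}}

```text
t: 12.93
ee_pos: [616.6, 109.2, 39.4]
orientation: [-0.865, 1.418, 0.892]
ft_force: [-0.4, -0.2, -1.3]
width: 30.8
```

```bash
python3 -c "
from h import *
go(615,109.6,15)
"
```

```text
t 12.93 pos [616.6 109.2  39.4] w 30.8 F [-0.4 -0.2 -1.3] jaw [ 0.431  0.902 -0.017] ydir [-0.902  0.432  0.03 ] down [-0.034 -0.002 -0.999] q [ 0.15  0.68  1.69  0.    0.81 -0.97]
shift [24.4  0.9  0.1]
```

Emit:
{"method": "send_rows", "body": {"rows": [[6, 1, 0, 0], [7, 0, 0, 0], [5, 0, 0, 0], [0, 0, 0, 0], [0, 0, 0, 0]]}}

```text
t: 13.35
ee_pos: [615.6, 110.5, 20.7]
orientation: [-0.867, 1.416, 0.892]
ft_force: [-0.2, 0.1, -0.2]
width: 30.5
```

```bash
python3 -c "
from h import *
go(615,109.6,15)
r=grab(['wrist','side'],'n')
cv2.imwrite('pics/n_s.png',cv2.resize(r['side']['img'][135:205,175:275],None,fx=6,fy=6,interpolation=cv2.INTER_CUBIC)[:,:,::-1])
"
```

```text
t 13.35 pos [615.6 110.5  20.7] w 30.5 F [-0.2  0.1 -0.2] jaw [ 0.43   0.903 -0.015] ydir [-0.902  0.43   0.028] down [-0.032 -0.002 -0.999] q [ 0.16  0.71  1.7   0.    0.77 -0.97]
shift [ 5.7 -0.  -0.9]
```

View pics/n_wrist.png

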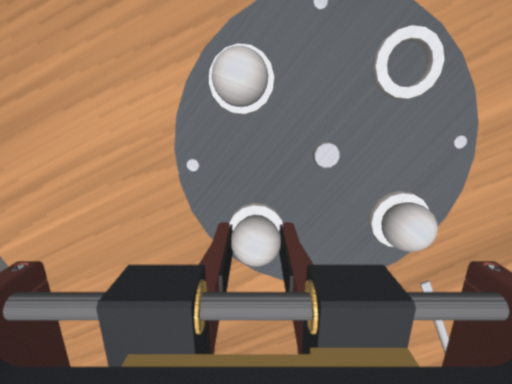

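View pics/n_s.png

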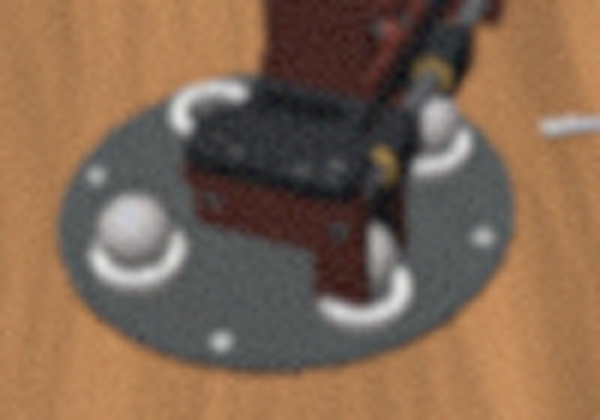

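The ball at (256,241) is centred left-right over its ring, as in the first placing. I lower it and release.

Emit:
{"method": "send_rows", "body": {"rows": [[2, 0, -0.9, 0], [2, 0, 0, 0], [1.5, 0, 0, 0], [0, 0, 0, 0], [0, 0, 0, 0]]}}

```text
t: 13.87
ee_pos: [616.0, 109.6, 15.7]
orientation: [-0.867, 1.414, 0.891]
ft_force: [1.2, -0.1, -1.0]
width: 30.6
```

```bash
python3 -c "
from h import *
go(615,109.6,15)
"
```

```text
t 13.87 pos [616.  109.6  15.7] w 30.6 F [ 1.2 -0.1 -1. ] jaw [ 0.43   0.903 -0.014] ydir [-0.902  0.431  0.026] down [-0.03  -0.001 -1.   ] q [ 0.16  0.71  1.7   0.    0.76 -0.97]
shift [ 0.7  0.9 -0.4]
```

Emit:
{"method": "send_rows", "body": {"rows": [[0.8, 0.8, -0.4, 0], [0, 0, 0, 0], [0, 0, 0, 0]]}}

```text
t: 14.12
ee_pos: [616.1, 109.7, 15.6]
orientation: [-0.867, 1.412, 0.89]
ft_force: [0.4, 0.6, 0.5]
width: 30.5
```

Emit:
{"method": "send_rows", "body": {"rows": [[0, 0, 0, 0], [0, 0, 0, 0], [0, 0, 0, 0], [0, 0, 0, 0], [0, 0, 0, 0]], "fingers": 0.6}}

```text
t: 14.53
ee_pos: [615.4, 109.6, 15.5]
orientation: [-0.867, 1.413, 0.89]
ft_force: [0.3, -0.5, -0.1]
width: 52.2
```

Emit:
{"method": "send_rows", "body": {"rows": [[-6, 0, 0, 0], [-15, 0, 0, 0], [-22, 0, 0, 0], [-22, 0, 0, 0], [-15, 0, 0, 0], [0, 0, 0, 0]]}}

```text
t: 15.03
ee_pos: [616.4, 109.4, 98.6]
orientation: [-0.866, 1.417, 0.892]
ft_force: [0.8, -0.7, 0.3]
width: 52.4
```

```bash
python3 -c "
from h import *
go(547,-246,95)
d=grab(['wrist','side'],'p')
cv2.imwrite('pics/p_s.png',cv2.resize(d['side']['img'][120:350,140:290],None,fx=2.6,fy=2.6,interpolation=cv2.INTER_CUBIC)[:,:,::-1])
for e in blobs(d['side'],(190,290,230,330),75):
  print(np.round(e[0],1),onz(d['side'],*e[0],21).round(1))
"
```

```text
t 15.03 pos [616.4 109.4  98.6] w 52.4 F [ 0.8 -0.7  0.3] jaw [ 0.43   0.903 -0.016] ydir [-0.902  0.43   0.029] down [-0.033 -0.002 -0.999] q [ 0.16  0.59  1.68  0.    0.9  -0.97]
shift [   6.6  -90.5 -350.6]
[210.8 311.9] [ 546.2 -243.5   21. ]
```

View pics/p_s.png

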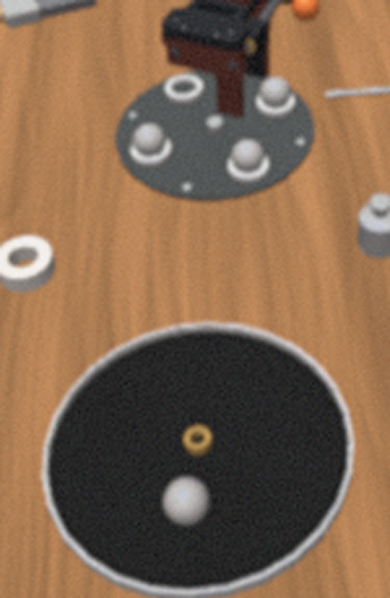

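Three wells are now filled (crop (149,140), (247,158), (275,92)). One ball is left at crop (186,500).

Emit:
{"method": "send_rows", "body": {"rows": [[0, -5, -18, 0], [0, -9, -34, 0], [0, -10, -38, 0], [0, -10, -38, 0], [0, -10, -38, 0], [0, -10, -38, 0], [0, -10, -38, 0], [0, -10, -38, 0], [0, -9, -34, 0], [0, -5, -18, 0]]}}

```text
t: 15.97
ee_pos: [542.9, -235.6, 85.9]
orientation: [-0.865, 1.428, 0.913]
ft_force: [0.3, 0.2, 0.1]
width: 52.6
```

Emit:
{"method": "send_rows", "body": {"rows": [[0, 0, 0, 0], [0, 0, 0, 0]]}}

```text
t: 16.13
ee_pos: [540.1, -239.4, 83.2]
orientation: [-0.858, 1.432, 0.911]
ft_force: [-0.9, 0.3, -0.0]
width: 52.7
```

```bash
python3 -c "
from h import *
go(547,-246,14.5)
"
```

```text
t 16.13 pos [ 540.1 -239.4   83.2] w 52.7 F [-0.9  0.3 -0. ] jaw [ 0.426  0.905 -0.021] ydir [-0.903  0.426  0.051] down [-0.055  0.003 -0.998] q [-0.43  0.58  1.75 -0.03  0.86 -1.54]
shift [ 68.2 -12.5  -1.6]
```

Emit:
{"method": "send_rows", "body": {"rows": [[4, -12, -2, 0], [12, 0, 0, 0], [14, 0, 0, 0], [10, 0, 0, 0], [0, 0, 0, 0], [0, 0, 0, 0]]}}

```text
t: 16.63
ee_pos: [545.2, -238.3, 35.4]
orientation: [-0.856, 1.434, 0.922]
ft_force: [0.2, 0.3, -0.3]
width: 52.6
```

```bash
python3 -c "
from h import *
go(547,-246,14.5)
r=grab(['wrist'],'q')['wrist']
for e in blobs(r,(190,190,320,280),110):
  print(np.round(e[0],1),np.round(e[1],1),onz(r,*e[0],21).round(1))
"
```

```text
t 16.63 pos [ 545.2 -238.3   35.4] w 52.6 F [ 0.2  0.3 -0.3] jaw [ 0.421  0.907 -0.02 ] ydir [-0.905  0.422  0.06 ] down [-0.063  0.007 -0.998] q [-0.42  0.66  1.74 -0.03  0.79 -1.54]
shift [20.7 -6.1 -5.8]
[249.8 236.8] [44.5 45.2] [ 548.9 -245.4   21. ]
```

View pics/q_wrist.png

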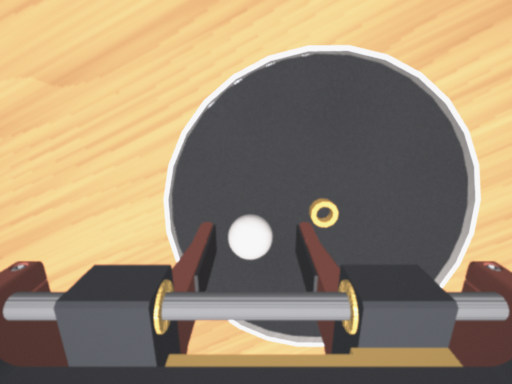

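The last ball is at (250,237) between the jaws. The bush at (324,213) is outside the right finger, and the correction moves that finger away from it.

Emit:
{"method": "send_rows", "body": {"rows": [[0, -7, -5, 0], [0, 0, 0, 0], [0, 0, 0, 0]]}}

```text
t: 16.93
ee_pos: [550.2, -245.4, 35.9]
orientation: [-0.857, 1.434, 0.923]
ft_force: [0.2, 0.7, 0.7]
width: 52.3
```

```bash
python3 -c "
from h import *
go(548.3,-245.7,14.5)
"
```

```text
t 16.93 pos [ 550.2 -245.4   35.9] w 52.3 F [0.2 0.7 0.7] jaw [ 0.42   0.907 -0.02 ] ydir [-0.905  0.42   0.06 ] down [-0.063  0.007 -0.998] q [-0.43  0.67  1.73 -0.03  0.8  -1.55]
shift [21.4  0.3 -0.6]
```

Emit:
{"method": "send_rows", "body": {"rows": [[6, 0, -0.5, 0], [7, 0, 0, 0], [5, 0, 0, 0], [0, 0, 0, 0], [0, 0, 0, 0]]}}

```text
t: 17.35
ee_pos: [549.6, -246.8, 17.3]
orientation: [-0.858, 1.432, 0.92]
ft_force: [0.2, -0.2, 0.1]
width: 52.7
```

```bash
python3 -c "
from h import *
go(548.3,-245.7,14.5)
r=grab(['wrist'],'r')['wrist']
for e in blobs(r,(215,205,300,280),110):
  print(np.round(e[0],1),np.round(e[1],1),onz(r,*e[0],21).round(1))
"
```

```text
t 17.35 pos [ 549.6 -246.8   17.3] w 52.7 F [ 0.2 -0.2  0.1] jaw [ 0.421  0.907 -0.02 ] ydir [-0.905  0.421  0.057] down [-0.06   0.006 -0.998] q [-0.43  0.7   1.73 -0.03  0.77 -1.55]
shift [2.9 1.5 0.5]
[257.6 237. ] [49.6 50.3] [ 548.9 -245.4   21. ]
```

View pics/r_wrist.png

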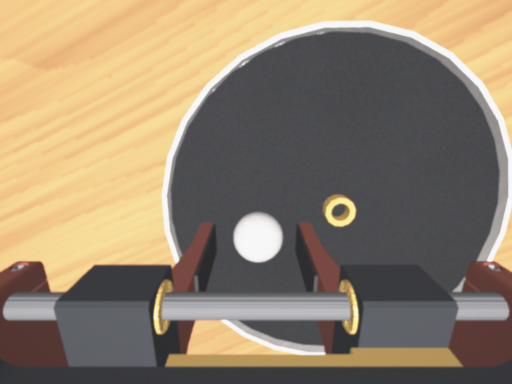

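The ball at (258,237) is centred and the bush at (340,210) is clear of the fingers. Closing on it.

Emit:
{"method": "send_rows", "body": {"rows": [[2.7, 1, 0.8, 0], [0, 0, 0, 0]]}}

```text
t: 17.57
ee_pos: [548.7, -245.5, 14.5]
orientation: [-0.858, 1.433, 0.92]
ft_force: [-0.7, -0.3, -0.9]
width: 52.6
```

Emit:
{"method": "send_rows", "body": {"rows": [[0, 0, 0, 0], [0, 0, 0, 0], [0, 0, 0, 0], [0, 0, 0, 0], [0, 0, 0, 0]], "fingers": 0.1}}

```text
t: 17.98
ee_pos: [548.8, -245.4, 14.7]
orientation: [-0.858, 1.432, 0.92]
ft_force: [0.6, 0.9, -2.3]
width: 30.6
```

Emit:
{"method": "send_rows", "body": {"rows": [[-6, 0, 0, 0], [-15, 0, 0, 0], [-22, 0, 0, 0], [-22, 0, 0, 0], [-15, 0, 0, 0], [0, 0, 0, 0]]}}

```text
t: 18.48
ee_pos: [552.2, -245.1, 97.3]
orientation: [-0.855, 1.435, 0.924]
ft_force: [0.9, -1.0, -1.6]
width: 31.0
```

```bash
python3 -c "
from h import *
go(556.6,237,95)
r=grab(['wrist'],'s')['wrist']
for e in blobs(r,(233,214,281,264),110):
  print('ball',np.round(e[0],1),np.round(e[1],1))
"
```

```text
t 18.48 pos [ 552.2 -245.1   97.3] w 31.0 F [ 0.9 -1.  -1.6] jaw [ 0.421  0.907 -0.02 ] ydir [-0.905  0.421  0.062] down [-0.064  0.008 -0.998] q [-0.43  0.58  1.71 -0.02  0.92 -1.55]
shift [  5.9 198.9 439.2]
ball [255.9 240.2] [48.8 49.1]
```

Emit:
{"method": "send_rows", "body": {"rows": [[0, 8, 18, 0], [0, 15, 33, 0], [0, 17, 37, 0], [0, 17, 37, 0], [0, 17, 37, 0], [0, 17, 37, 0], [0, 17, 37, 0], [0, 17, 37, 0], [0, 17, 37, 0], [0, 17, 37, 0]]}}

```text
t: 19.37
ee_pos: [549.6, 139.9, 89.5]
orientation: [-0.842, 1.449, 0.917]
ft_force: [0.8, 0.0, -1.1]
width: 30.6
```

```bash
python3 -c "
from h import *
go(556.6,237,95)
"
```

```text
t 19.37 pos [549.6 139.9  89.5] w 30.6 F [ 0.8  0.  -1.1] jaw [ 0.433  0.901 -0.026] ydir [-0.898  0.434  0.069] down [-0.074  0.006 -0.997] q [ 0.22  0.55  1.79  0.03  0.87 -0.93]
shift [-5.3 36.2 90.4]
```

Emit:
{"method": "send_rows", "body": {"rows": [[-2, 12, 30, 0], [-2, 10, 26, 0], [0, 5, 10, 0], [0, 0, 0, 0], [0, 0, 0, 0], [0, 0, 0, 0]]}}

```text
t: 19.87
ee_pos: [548.7, 220.1, 87.3]
orientation: [-0.849, 1.455, 0.926]
ft_force: [0.1, -1.0, -1.7]
width: 31.0
```

```bash
python3 -c "
from h import *
go(556.6,237,15)
r=grab(['wrist'],'u')['wrist']
for e in blobs(r,(215,140,300,215),150):
  print(np.round(e[0],1),np.round(e[1],1),onz(r,*e[0],12).round(1))
"
```

```text
t 19.87 pos [548.7 220.1  87.3] w 31.0 F [ 0.1 -1.  -1.7] jaw [ 0.424  0.905 -0.032] ydir [-0.902  0.426  0.076] down [-0.082  0.003 -0.997] q [ 0.35  0.58  1.73  0.04  0.9  -0.81]
shift [71.5 -5.4 20.9]
[279.  204.2] [32.9 38.4] [555.1 238.   12. ]
[223.  169.4] [7.3 8. ] [504.  205.1  12. ]
```

View pics/u_wrist.png

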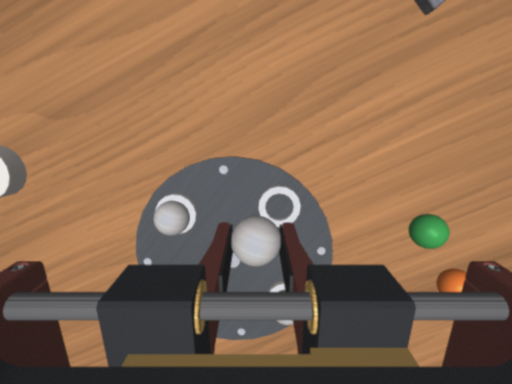

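The target ring is at (279,204), up and right of the held ball at (256,241). I shift over it while still high.

Emit:
{"method": "send_rows", "body": {"rows": [[6, -5, 12, 0], [8, 0, 8, 0], [10, 0, 0, 0], [8, 0, 0, 0], [0, 0, 0, 0], [0, 0, 0, 0]]}}

```text
t: 20.42
ee_pos: [560.6, 231.7, 49.5]
orientation: [-0.843, 1.46, 0.921]
ft_force: [0.6, 0.2, -0.9]
width: 30.7
```

```bash
python3 -c "
from h import *
go(556.2,237,15)
"
```

```text
t 20.42 pos [560.6 231.7  49.5] w 30.7 F [ 0.6  0.2 -0.9] jaw [ 0.431  0.902 -0.034] ydir [-0.898  0.433  0.077] down [-0.084  0.003 -0.996] q [ 0.36  0.66  1.7   0.04  0.86 -0.8 ]
shift [34.8  3.6  4. ]
```

Emit:
{"method": "send_rows", "body": {"rows": [[6, 3.5, 4, 0], [8, 0, 0, 0], [8, 0, 0, 0], [4, 0, 0, 0], [0, 0, 0, 0], [0, 0, 0, 0]]}}

```text
t: 20.92
ee_pos: [555.8, 237.2, 20.6]
orientation: [-0.843, 1.461, 0.921]
ft_force: [0.5, -0.9, -0.9]
width: 30.9
```

```bash
python3 -c "
from h import *
go(556.2,237,15)
r=grab(['wrist','side'],'v')
cv2.imwrite('pics/v_s.png',cv2.resize(r['side']['img'][135:205,175:275],None,fx=6,fy=6,interpolation=cv2.INTER_CUBIC)[:,:,::-1])
"
```

```text
t 20.92 pos [555.8 237.2  20.6] w 30.9 F [ 0.5 -0.9 -0.9] jaw [ 0.431  0.902 -0.035] ydir [-0.898  0.433  0.078] down [-0.085  0.002 -0.996] q [ 0.37  0.7   1.71  0.05  0.81 -0.79]
shift [ 5.5 -0.8  0.2]
```

View pics/v_wrist.png

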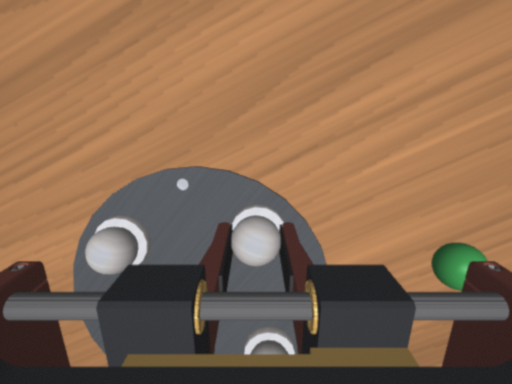

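The ball is centred left-right over the last ring, which shows above it at (257,215). I lower the last 5 mm.

Emit:
{"method": "send_rows", "body": {"rows": [[2, -0.8, 0, 0], [2, 0, 0, 0], [1.5, 0, 0, 0], [0, 0, 0, 0], [0, 0, 0, 0]]}}

```text
t: 21.43
ee_pos: [557.4, 237.0, 16.1]
orientation: [-0.843, 1.458, 0.92]
ft_force: [0.4, 0.4, -1.5]
width: 30.4
```

```bash
python3 -c "
from h import *
go(556.2,237,15)
"
```

```text
t 21.43 pos [557.4 237.   16.1] w 30.4 F [ 0.4  0.4 -1.5] jaw [ 0.432  0.902 -0.033] ydir [-0.898  0.433  0.076] down [-0.082  0.003 -0.997] q [ 0.37  0.71  1.71  0.05  0.8  -0.79]
shift [ 1.2  1.  -0.5]
```

Emit:
{"method": "send_rows", "body": {"rows": [[1.4, 1, -0.4, 0], [0, 0, 0, 0], [0, 0, 0, 0]]}}

```text
t: 21.68
ee_pos: [557.4, 237.3, 15.5]
orientation: [-0.843, 1.455, 0.919]
ft_force: [1.1, -0.5, -1.3]
width: 30.9
```

```bash
python3 -c "
from h import *
go(556.2,237,15)
"
```

```text
t 21.68 pos [557.4 237.3  15.5] w 30.9 F [ 1.1 -0.5 -1.3] jaw [ 0.432  0.901 -0.031] ydir [-0.898  0.433  0.074] down [-0.08   0.004 -0.997] q [ 0.37  0.71  1.71  0.05  0.79 -0.79]
shift [ 0.6  0.9 -0.7]
```

Emit:
{"method": "send_rows", "body": {"rows": [[0.7, 0.7, -0.3, 0], [0, 0, 0, 0], [0, 0, 0, 0]]}}

```text
t: 21.93
ee_pos: [557.3, 237.3, 15.3]
orientation: [-0.844, 1.454, 0.919]
ft_force: [1.3, -0.2, 0.0]
width: 30.6
```

Emit:
{"method": "send_rows", "body": {"rows": [[0, 0, 0, 0], [0, 0, 0, 0], [0, 0, 0, 0], [0, 0, 0, 0], [0, 0, 0, 0]], "fingers": 0.6}}

```text
t: 22.35
ee_pos: [556.2, 237.4, 15.1]
orientation: [-0.843, 1.456, 0.92]
ft_force: [0.6, -0.3, -0.5]
width: 52.3
```

Emit:
{"method": "send_rows", "body": {"rows": [[-6, 0, 0, 0], [-15, 0, 0, 0], [-22, 0, 0, 0], [-25, 0, 0, 0], [-30, 0, 0, 0], [-30, 0, 0, 0], [-20, 0, 0, 0], [0, 0, 0, 0], [0, 0, 0, 0]]}}

```text
t: 23.1
ee_pos: [567.2, 236.5, 170.4]
orientation: [-0.843, 1.46, 0.921]
ft_force: [-0.8, -0.5, -0.1]
width: 52.9
```

```bash
python3 -c "
from h import *
go(556.6,237,95)
d=grab(['wrist','side','scene'],'w')
cv2.imwrite('pics/w_s.png',cv2.resize(d['side']['img'][120:350,140:290],None,fx=2.6,fy=2.6,interpolation=cv2.INTER_CUBIC)[:,:,::-1])
"
```

```text
t 23.1 pos [567.2 236.5 170.4] w 52.9 F [-0.8 -0.5 -0.1] jaw [ 0.431  0.901 -0.034] ydir [-0.898  0.433  0.077] down [-0.084  0.003 -0.996] q [ 0.36  0.5   1.64  0.04  1.08 -0.78]
shift [76.   3.9 -1.5]
```

View pics/w_wrist.png

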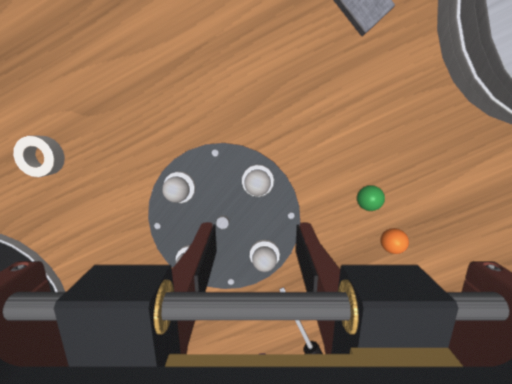

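View pics/w_s.png

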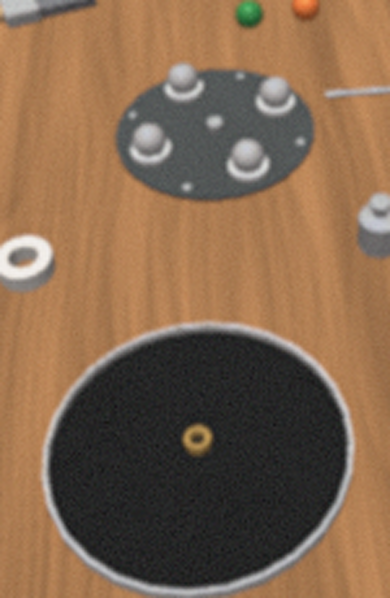

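View pics/w_scene.png

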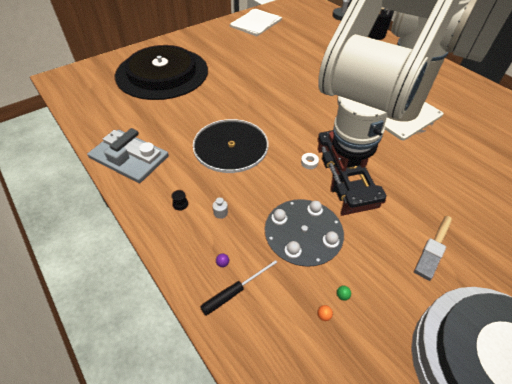

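All four wells hold one ball each (scene (279,216), (315,208), (332,239), (293,249)). The lid holds only the bush (231,144), and the arm is clear of everything.

```bash
python3 -c "
from h import *
print(ctrl.close_job())"
```

```text
the job is handed in; nothing more can be done
None
```

I moved the three loose steel balls from the lid into the three empty wells and handed the job in at about 23 s, well inside the 64 s limit. Each ball was lowered to within about 1 mm of its rim before I released it.

**Final checks:** The side and scene views showed one ball in each of the four wells. The lid held only the brass bush, in its original place. The green, orange and purple balls were untouched, and the gripper was open about 170 mm above the table. Wrist forces stayed at about 2 N in every reading I took.

**Disagreements:**
- **Camera mismatch:** The side and scene cameras differed by about 5 mm in y on the balls. I used the midpoint and confirmed it with the wrist camera, which agreed within about 2 mm.
- **Tool tilt:** The tool drifted to about 5° off vertical by the last placing. I allowed for this, and that ball seated normally.

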